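Load an oblong-eye line fitting into the checking nest

ROBOT

A 6-joint arm with a two-finger parallel gripper is mounted at the origin on the work surface. World frame = base frame: x ahead of the robot, y to its left, z up, the work surface at z = 0. Lengths are in m, angles in rad, forces in N, time in s.
With the tool pointing down it reaches from about 0.225 to 0.725 m from the base axis. Payload 3.1 kg.
Tool frame: the origin (TCP) lies where the fingers leave the gripper's body, on its centre line; the fingertips stand 73 mm ahead of it and the grasp point (between the pads) lies bot.hold_point_z ahead of it (bot.hold_point_z is the distance from the TCP to the grasp point, in m); z points along the fingers, y is the direction in which the jaws open and shut (so a half turn about z gives the same grasp; the last joint's range is limited). The gripper opens to 85 mm and grips with 20 to 120 N. Pads are 22 mm wide; open, the fingers measure 114 mm over their backs; the gripper's body (76 mm by 85 mm) begins 54 mm behind the grasp point. The pads swing forward as they close: fully open they stand 13 mm farther back than shut.
Start: joints at [1.179, 0.048, 0.099, 1.622, 0, 1.443], TCP at [0.137, 0.507, 0.304] pointing down, gripper open.
Joint ranges: [-2.91, 2.91], [-0.99, 1.94], [-1.21, 1.42], [-2.12, 2.29], [-1.49, 1.47], [-3.14, 3.14]. Speed limits (rad/s): [2.79, 2.79, 3.14, 3.14, 3.14, 3.14].

INTERFACE

Orientations are given as a rotation vector (axis times angle).
In Python, from cell import readout, get_image, order, bot gives the robot as it stands.
- The arm moves only by the tool servo_tool, never from a script. Its argument "rows" is a list of rows, each an object with "offset": the shift along the world's x, y, z as a fraction of full scale, a list of three; "twist": the turn, a rotation vector about the world's x, y, z as a fraction of full scale, a list of three; "fingers": the opening, from 0 (shut) to 1 (fully open). A call has 1 to 12 rows; each row is the pose to reach, as a shift and turn from the pose commanded when the call began, turning the shorter way round; what a row does not reach only later rows make up. Full scale, the value 1, is 0.1 m for a shift and 360 degrees for a turn. A row lasts 1/10 s, in which the tool goes at most 50 mm and 8.59 degrees, less where a joint would pass 70% of its speed; a pose out of reach is approached as far as the arm can. A call with a number of a shift or a turn outside -1 to 1 is refused whole. A call with a gripper value outside its range is refused whole. The fingers move at their own pace and stop on an object; "grip_force" is the grip in N (left out, the last holds). Time passes only in rows, so rows that repeat a pose let the fingers close. It gives the time, the measured TCP pose, the force and the opening at its end, in the units of the state.
- readout.sense(): the state, without advancing time (a new reading comes with each control period).
- get_image(name): name is "scene" or "top" or "wrist"; returns a dict with "img" (400x640x3 uint8, blue, green, red), "camera_matrix" (3x3 intrinsics, pixels), "pose" (4x4, takes a point from camera to world coordinates). Camera axes: x right, y up, looking along -z (the intrinsics and any distortion apply to the point x, -y, -z); pixel columns grow to the right and rows downward; lengths in m; the calibration is good to about 2 mm. A picture is of the moment at which its call begins. There is no depth.
- order.close_job(): hands the job in, once; it reports no verdict.
The state is a dict: "clock": time; "q": joint angles; "qd": joint speeds; "joint_efforts": joint torques, N m; "eef_pos": TCP position; "eef_rot": TCP orientation; "ft_force": force on the tool from outside, world axes, zero at the start; "wrist_torque": the same for the moment, N m; "opening": finger opening in m.
Only numpy, scipy, OpenCV 4.12 (cv2) and the standard library are available. Lean on these libraries where they do the work, as an engineer would, in place of code of your own. Each camera call takes 0.05 s, during which the arm holds its last target.

TASK

From the tray, take the fitting with the oblong eye and load it in the checking nest: tilt its eye past the stud's wide head, draw it back to the stud by feel, then level it so that the eye lies on the stud block, caught under the head, and the barrel lies in the V rest. Do not force or drop the fitting (keep below 20 N on the nest); the other fittings, the plug gauge and the mug stay where they are. Let go of it when it is home.

Things in the scene. Friction and masses are not known exactly. Their poses are not given: they have to be found in the camera images.
- nest: Checking nest, fixed to the bench: dark steel base plate 240 x 110 x 12 mm carrying a headed stud on a block and a V rest. Origin on the bench, below the middle setting of the stud; z up, x from the stud to the V rest: a loaded fitting lies along x with its barrel on the +x side. Base plate from x = -90 to +150 mm.
- stud_mid (a point): Point of the nest at the block's top, 41 mm over the bench, on the stud's axis at its middle setting; nest axes. The aluminium stud block (93 x 44 mm, from 66 mm on the -x side of the stud to 27 mm on the +x side) is clamped for each batch up to 15 mm either way along x, stud and all. That shift is not reported: see it or feel for the neck. It does not give.
- stud_head (a point): Centre of the stud head's top at the middle setting (moves with the block's unreported shift), 20 mm over the block's top; nest axes. Steel T-head 42 mm long along x, 14 mm wide, 6 mm thick, ends half-round; below it a round neck 14 mm in diameter and 14 mm tall, so the 10 mm bar of an eye passes under the head with 4 mm to spare.
- v_rest (a point): Axis of a barrel lying in the V rest, at the middle of the rest: 107 mm along x from the nest's origin, 46 mm over the bench; nest axes. Steel, 14 mm long in x, 50 mm wide, faces at 45 degrees. A fitting is level when its barrel lies here and its eye on the stud block; then eye and shank centres are also 46 mm over the bench.
- oblong_grip (a point): Centre of the flat shank (16 mm wide, 10 mm thick, 26 to 74 mm from the eye's centre) of the oblong-eye fitting: the place to grasp; it balances about 8 mm nearer the barrel. Olive-brown iron casting, 0.3 to 0.5 kg, 156 mm long. x runs from eye to barrel, z square to the eye's plane. Barrel 26 mm in diameter, 74 to 130 mm from the eye's centre. It waits level in the tray, axis 28 mm over the bench.
- oblong_eye (a point): Centre of that fitting's oblong eye, 50 mm from the grip point towards -x, same axes. Round bar 10 mm thick; outside 52 mm along x by 42 mm, opening 32 by 22 mm with half-round ends: shorter than the stud's head, so the eye goes on only tilted, crown end low and under the head first.
- oblong_crown (a point): Middle of the bar at the eye's outer end (crown), 21 mm from the eye's centre on the -x side; the bar's inner face is 5 mm nearer to the eye's centre. Same axes.
- tray: Blue plastic tray 200 x 320 mm, lip 14 mm high, floor 3 mm thick, fixed; origin at the middle of its underside. Two wooden strips along y, at x = -55 mm (40 wide, top 23 mm over the bench) and x = +45 mm (22 wide, top 15 mm), carry three fittings about 95 mm apart in any order, eyes on the first strip, barrels to +x.
- round_a_grip (a point): Bystander in the tray: a fitting of the same family with a small round eye (opening 15 mm); point on its shank, 50 mm from its eye's centre; x runs to its barrel.
- round_b_grip (a point): Bystander in the tray: a second fitting with a small round eye; same point and axes.
- plug_gauge_mid (a point): Bystander: double-ended plug gauge on the bench, square aluminium handle 60 x 14 x 14 mm with a steel pin at each end, 102 mm long; point at the handle's centre.
- mug_mid (a point): Bystander: lidded steel mug 72 mm across, 85 mm tall, with a side handle; point at its centre, half-way up.
There are look-alikes about, which are no part of the job. Leave any orange look-alike of the part that bears oblong_grip alone.

How it is judged:
By the outcome, as a careful person would: the job done as asked, in the order asked, and still so for the second after the job is handed in, with the robot touching nothing.
It also fails if it takes over 61 s, if anything falls off the work surface, if the arm or the gripper's body presses on something with over 40 N, if the wrist force passes 120 N, or if a joint passes its speed limit or range.

## Working session

There is one attempt and no reset: what is moved stays moved. The work goes in short steps, Python scripts to look and compute and a tool call to move; the robot and the scene stay as the last step left them, time stands still between calls to the robot, and variables do not carry over. Pictures are saved under pics/ and viewed, and the job is handed in when it is done.

Besides the shell and the picture viewer there is one more tool, called after "Call:" as a command line: name --argument value ..., lists and objects as JSON in quotes. servo_tool: Moves the arm, as the interface text tells. Shift numbers are shares of 0.1 m and turn numbers shares of 360 degrees, none past 1 either way. Its arguments: {"type":"object","properties":{"rows":{"type":"array"},"grip_force":{"type":"number"}},"required":["rows"]}

```bash
ls; mkdir -p pics
python3 - <<'E'
from cell import readout,get_image,bot
import cv2,numpy as np
print(readout.sense()); print([a for a in dir(bot) if a[0]!='_'], bot.hold_point_z)
for n in ["scene","top","wrist"]:
    d=get_image(n); cv2.imwrite(f"pics/{n}0.png",d["img"]); np.savez(f"pics/{n}0.npz",**d)
    print(n,d["camera_matrix"].tolist(),np.round(d["pose"],4).tolist(),[k for k in d])
E
```

```text
pics
{'clock': 0.0, 'q': array([ 1.17921001e+00,  4.87492900e-02,  9.75524907e-02,  1.62200251e+00,
       -1.38435428e-05,  1.44299993e+00]), 'qd': array([ 2.68734827e-04, -2.92450431e-04,  2.29273167e-03,  1.40943242e-03,
        2.46463907e-04, -4.49858018e-05]), 'joint_efforts': array([-4.08196229e-04, -3.38775909e+01,  3.20018542e+01,  2.00337684e-02,
       -9.73085957e-05,  6.84390869e-06]), 'eef_pos': array([0.13672759, 0.50641166, 0.30269499]), 'eef_rot': array([-0.41308021, -3.11370571,  0.00365292]), 'ft_force': array([0.09089382, 0.05492785, 0.42351946]), 'wrist_torque': array([-0.00858948, -0.02275781, -0.01134781]), 'opening': 0.08533391412158202}
['PlanningError', 'hold_point_z'] 0.0539
scene [[496.35998425731606, 0.0, 322.2294793506805], [0.0, 496.35998425731606, 197.71352660254834], [0.0, 0.0, 1.0]] [[-0.3817, -0.7886, 0.4821, 1.292], [0.9242, -0.3208, 0.207, 0.2541], [-0.0086, 0.5246, 0.8513, 1.3362], [0.0, 0.0, 0.0, 1.0]] ['img', 'camera_matrix', 'pose']
top [[480.79311634946583, 0.0, 325.07037062387496], [0.0, 480.79311634946583, 202.1551360447058], [0.0, 0.0, 1.0]] [[-0.002, 0.9992, -0.0392, 0.4812], [-1.0, -0.0023, -0.0069, -0.0584], [-0.007, 0.0392, 0.9992, 1.8984], [0.0, 0.0, 0.0, 1.0]] ['img', 'camera_matrix', 'pose']
wrist [[316.7766021543938, 0.0, 321.1117594749284], [0.0, 316.7766021543938, 198.41243881478454], [0.0, 0.0, 1.0]] [[0.261, -0.9162, -0.304, 0.0589], [0.9654, 0.2473, 0.0832, 0.5281], [-0.0011, -0.3152, 0.949, 0.3731], [0.0, 0.0, 0.0, 1.0]] ['img', 'camera_matrix', 'pose']
```

View pics/scene0.png

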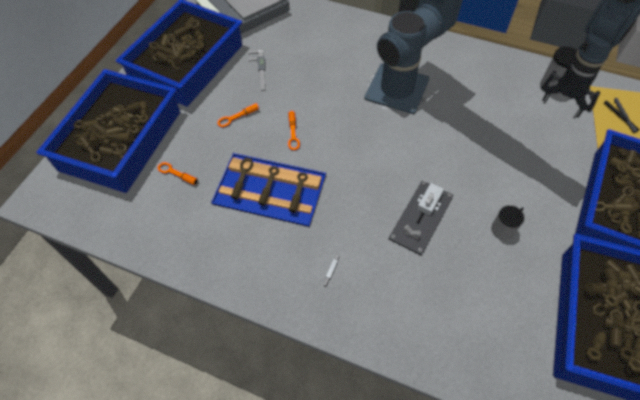

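View pics/top0.png

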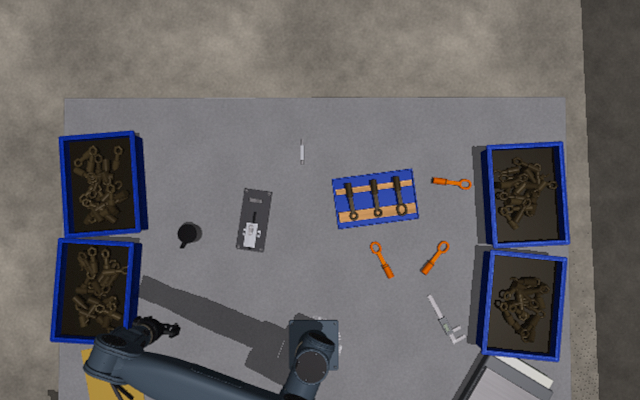

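View pics/wrist0.png

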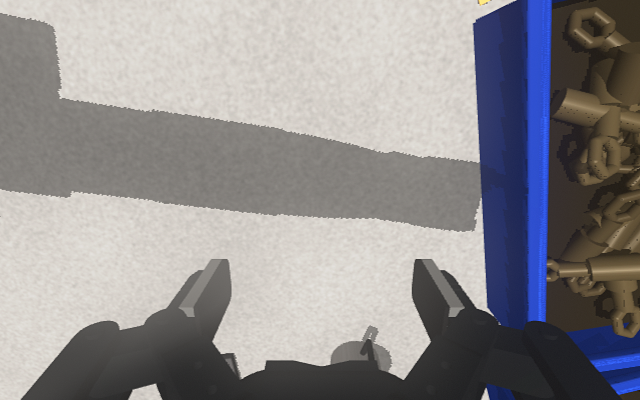

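The top view shows the tray at (375,198) with three fittings, the nest at (254,220), the mug at (188,235) and the gauge at (302,152). The orange look-alikes are outside the tray. I'll enlarge the tray and the nest.

```bash
cat > h.py <<'E'
import cv2,numpy as np
def ray(d,u,v):
    K=d["camera_matrix"];T=d["pose"]
    p=np.linalg.inv(K)@np.array([u,v,1.0]); r=np.array([p[0],-p[1],-p[2]])
    return T[:3,3],T[:3,:3]@r
def onplane(d,u,v,z):
    o,r=ray(d,u,v); return o+r*(z-o[2])/r[2]
def proj(d,P):
    T=d["pose"];K=d["camera_matrix"];c=T[:3,:3].T@(np.asarray(P,float)-T[:3,3]); q=K@np.array([c[0],-c[1],-c[2]]); return q[:2]/q[2]
def crop(img,x0,y0,x1,y1,s,fn):
    cv2.imwrite(fn,cv2.resize(img[y0:y1,x0:x1],None,fx=s,fy=s,interpolation=cv2.INTER_CUBIC))
E
python3 - <<'E'
from h import *
d=dict(np.load("pics/top0.npz"));s=dict(np.load("pics/scene0.npz"))
a=cv2.resize(d["img"][165:235,325:425],None,fx=8,fy=8,interpolation=cv2.INTER_CUBIC);cv2.imwrite("pics/c1.png",a)
crop(d["img"],225,180,285,255,8,"pics/c2.png")
crop(s["img"],205,145,335,230,6,"pics/c3.png")
crop(s["img"],380,170,460,260,6,"pics/c4.png")
# nest contour
g=cv2.cvtColor(d["img"],cv2.COLOR_BGR2HSV)
for n,z,uv in [("tray",0.014,(375,198)),("nest",.012,(254,220)),("mug",.085,(188,235))]: print(n,onplane(d,*uv,z))
# strip/brass mask fittings
E
```

```text
tray [ 0.5709847  -0.24110069  0.014     ]
nest [0.48575997 0.23381355 0.012     ]
mug [0.42954899 0.47151318 0.085     ]
```

View pics/c1.png

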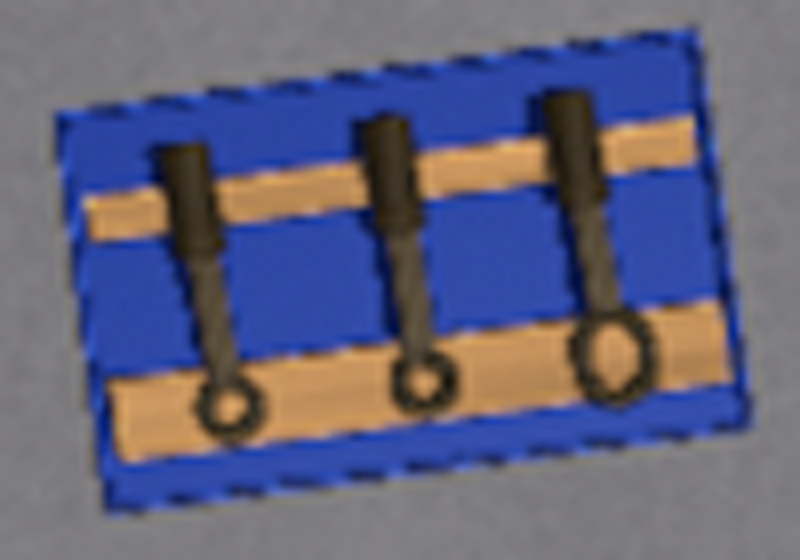

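View pics/c2.png

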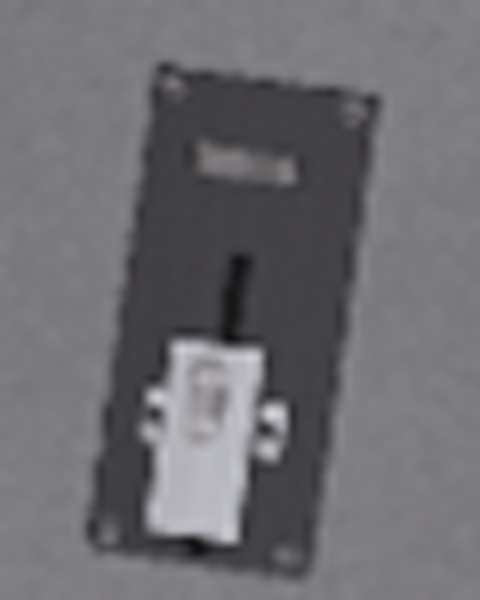

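View pics/c3.png

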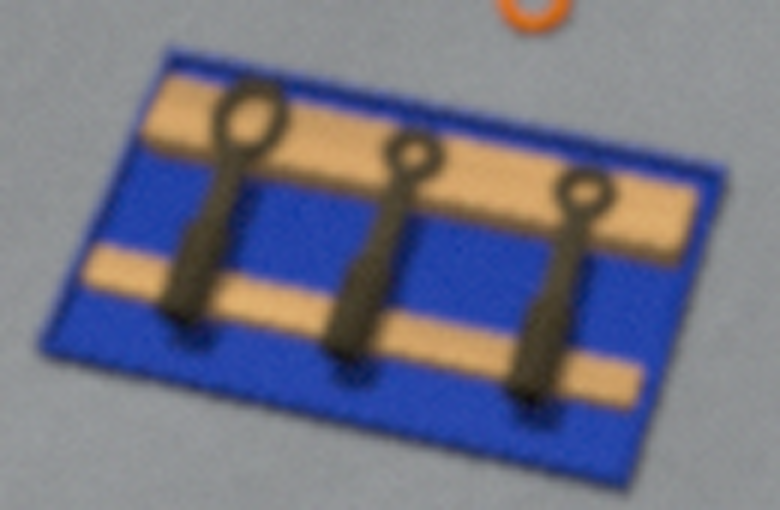

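View pics/c4.png

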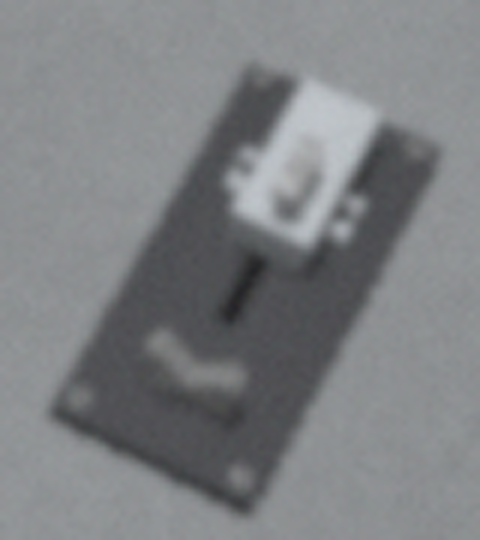

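Three candidates, by eye pixel in the top view: (354,216) and (378,212) have small round eyes, while (401.5,209.6) has a clearly larger and longer eye. The scene crop agrees, so (401.5,209.6) is the oblong fitting. Next I'll measure.

Run:
```python
from h import *
from scipy.spatial.transform import Rotation as R
d=dict(np.load("pics/top0.npz"));s=dict(np.load("pics/scene0.npz"))
e=onplane(d,401.5,209.6,.028);b=onplane(d,325+567/8,165+92/8,.041)
print("obl eye",e,"barrel end",b)
se=onplane(s,205+250/6,145+122/6,.028);print("scene eye",se)
# nest corners top
def U(c,x0,y0,k=8):return x0+c[0]/k,y0+c[1]/k
for c in [(162,70),(378,100),(308,575),(92,540)]:
    print("plate",onplane(d,*U(c,225,180),.012)[:2])
for c in [(248,65),(440,148),(250,512),(55,412)]:
    print("plate s",onplane(s,*U(c,380,170,6),.012)[:2])
print("stud head",onplane(d,*U((208,400),225,180),.061), onplane(s,*U((300,178),380,170,6),.061))
print("tcp axes",R.from_rotvec([-0.41308021, -3.11370571,  0.00365292]).as_matrix())
```

```text
obl eye [ 0.52494005 -0.34238902  0.028     ] barrel end [ 0.65280955 -0.31972616  0.041     ]
scene eye [ 0.52958262 -0.33713029  0.028     ]
plate [0.6087307  0.26874893]
plate [0.59368933 0.16237321]
plate [0.36100275 0.19611888]
plate [0.37825172 0.3020302 ]
plate s [0.36425678 0.20111952]
plate s [0.37671578 0.30877985]
plate s [0.61532764 0.2763502 ]
plate s [0.59939795 0.17141122]
stud head [0.44748941 0.23755222 0.061     ] [0.45421638 0.24648778 0.061     ]
tcp axes [[-9.65408596e-01  2.60740149e-01 -9.04311845e-04]
 [ 2.60741554e-01  9.65406073e-01 -2.22637486e-03]
 [ 2.92522832e-04 -2.38515311e-03 -9.99997113e-01]]
```

Call:
servo_tool --rows '[{"offset": [0.5,-0.43,0],"twist": [0,0,0.019],"fingers": 0.6},{"offset": [0.95,-0.85,0],"twist": [0,0,0.019],"fingers": 0.6},{"offset": [0.95,-0.85,0],"twist": [0,0,0.019],"fingers": 0.6}]'

```text
clock: 0.45
eef_pos: [0.2334, 0.4199, 0.3035]
eef_rot: [0.228, 3.133, -0.002]
ft_force: [0.4, 0.8, -0.6]
opening: 0.0516
```

Call:
servo_tool --rows '[{"offset": [0.4,-0.3,0],"twist": [0,0,0],"fingers": 0.6},{"offset": [0.8,-0.6,0],"twist": [0,0,0],"fingers": 0.6},{"offset": [1,-0.85,0],"twist": [0,0,0],"fingers": 0.6}]'

```text
clock: 0.75
eef_pos: [0.3341, 0.335, 0.3033]
eef_rot: [0.23, 3.133, -0.001]
ft_force: [-0.1, 0.1, -1.0]
opening: 0.0509
```

Call:
servo_tool --rows '[{"offset": [0.4,-0.3,0],"twist": [0,0,0],"fingers": 0.6},{"offset": [0.8,-0.6,0],"twist": [0,0,0],"fingers": 0.6},{"offset": [0.9,-0.85,0],"twist": [0,0,0],"fingers": 0.6},{"offset": [0.9,-0.85,0],"twist": [0,0,0],"fingers": 0.6}]'

```text
clock: 1.15
eef_pos: [0.4234, 0.249, 0.3032]
eef_rot: [-0.235, -3.132, 0.003]
ft_force: [0.2, 0.0, -0.1]
opening: 0.0516
```

Run:
```python
from cell import readout,get_image
from h import *
s=readout.sense();print(s["clock"],s["q"].round(3),s["eef_pos"].round(4),s["eef_rot"].round(4))
d=get_image("wrist");cv2.imwrite("pics/w1.png",d["img"]);np.savez("pics/w1.npz",**d)
```

```text
1.15 [ 3.960e-01 -3.800e-02  1.100e-02  1.622e+00 -1.000e-03  5.450e-01] [0.4234 0.249  0.3032] [-2.351e-01 -3.132e+00  2.700e-03]
```

View pics/w1.png

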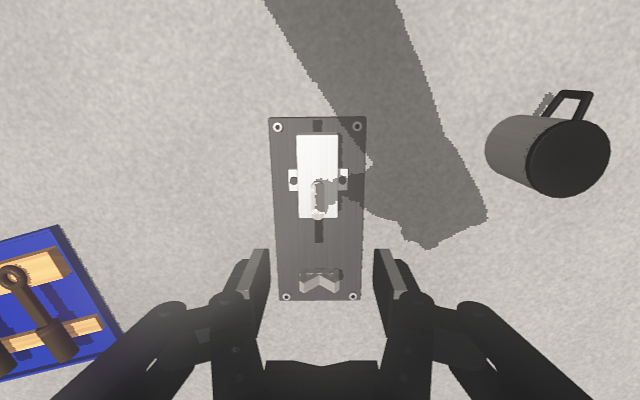

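The wrist view shows the nest at columns 270–365, rows 117–300: block at the top, stud head near (319,198), V rest at (319,282).

Run:
```python
from h import *
d=dict(np.load("pics/w1.npz"))
crop(d["img"],260,108,375,308,3,"pics/c5.png")
crop(d["img"],285,125,355,230,6,"pics/c6.png")
```

```text
(no output)
```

View pics/c5.png

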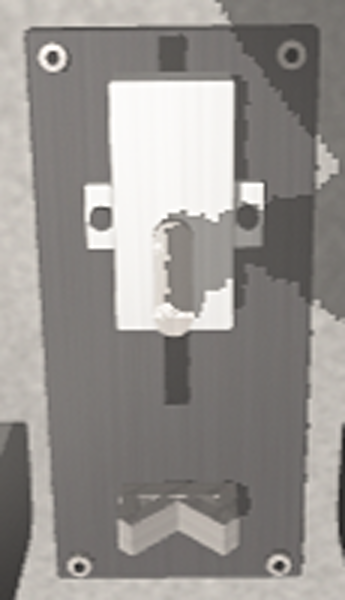

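View pics/c6.png

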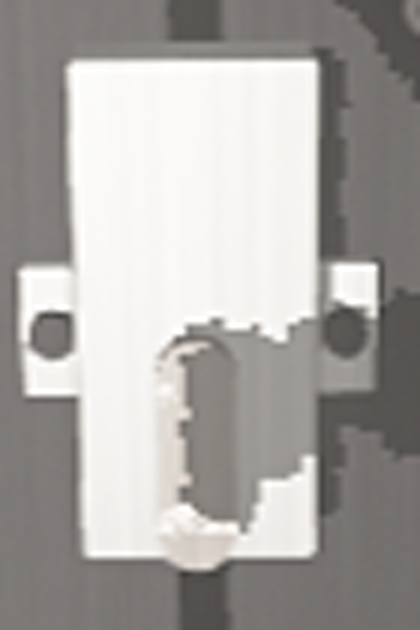

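Run:
```python
from h import *
d=dict(np.load("pics/w1.npz"))
f5=lambda c:((c[0]+.5)/3-.5+260,(c[1]+.5)/3-.5+108)
f6=lambda c:((c[0]+.5)/6-.5+285,(c[1]+.5)/6-.5+125)
P=[onplane(d,*f5(c),.012)[:2] for c in [(25,27),(320,27),(300,576),(58,576)]]
print("plate",np.round(P,4)); 
m0=(P[0]+P[1])/2;m1=(P[2]+P[3])/2;ex=(m1-m0);L=np.linalg.norm(ex);ex/=L;W=(np.linalg.norm(P[0]-P[1]),np.linalg.norm(P[2]-P[3]))
ey=np.array([-ex[1],ex[0]])
print("L,W",L,W,"ang",np.degrees(np.arctan2(ex[1],ex[0])))
o=(m0+m1)/2-ex*.03;print("origin",o)
def n(p):return np.round(1000*np.array([(p-o)@ex,(p-o)@ey]),1)
B=[onplane(d,*f6(c),.041)[:2] for c in [(68,60),(318,60),(316,555),(84,555)]];print("block",[n(b) for b in B])
H=[onplane(d,*f6(c),.061)[:2] for c in [(197,338),(200,570),(160,450),(238,450)]];print("head",[n(b) for b in H])
V=[onplane(d,*f5(c),z)[:2] for c,z in [((117,533),.055),((240,533),.055),((178,515),.0276)]];print("V",[n(b) for b in V])
```

```text
plate [[0.3592 0.1994]
 [0.3754 0.3071]
 [0.6119 0.2732]
 [0.5957 0.1659]]
L,W 0.2388769622007711 (np.float64(0.10890507931618545), np.float64(0.10849383169758713)) ang -8.123084198290577
origin [0.45584108 0.24064566]
block [array([-73.6, -21.8]), array([-73.2,  21.3]), array([18.7, 21.7]), array([ 18.3, -21.9])]
head [array([-29.1,   0.1]), array([13.4,  0.2]), array([-9.1, -6.5]), array([-9.,  7.])]
V [array([ 98.2, -23.3]), array([98.6, 24.5]), array([1.079e+02, 1.000e-01])]
```

Call:
servo_tool --rows '[{"offset": [0.1,-0.5,0],"twist": [0,0,0.02],"fingers": 0.6},{"offset": [0.2,-1,0],"twist": [0,0,0.04],"fingers": 0.6}]'

```text
clock: 1.4
eef_pos: [0.44, 0.16, 0.3037]
eef_rot: [0.168, -3.137, -0.001]
ft_force: [1.8, -1.2, -0.5]
opening: 0.0513
```

Call:
servo_tool --rows '[{"offset": [0.1,-0.5,0],"twist": [0,0,0.01],"fingers": 0.6},{"offset": [0.2,-1,0],"twist": [0,0,0.01],"fingers": 0.6}]'

```text
clock: 1.6
eef_pos: [0.4599, 0.061, 0.3039]
eef_rot: [-0.258, 3.131, 0.001]
ft_force: [1.6, -0.2, -0.3]
opening: 0.0512
```

Call:
servo_tool --rows '[{"offset": [0.1,-0.5,0],"twist": [0,0,0],"fingers": 0.6},{"offset": [0.2,-1,0],"twist": [0,0,0],"fingers": 0.6}]'

```text
clock: 1.8
eef_pos: [0.4798, -0.0374, 0.304]
eef_rot: [-0.255, 3.13, 0.001]
ft_force: [0.1, 0.3, 0.0]
opening: 0.051
```

Call:
servo_tool --rows '[{"offset": [0.1,-0.5,0],"twist": [0,0,0],"fingers": 0.6},{"offset": [0.2,-1,0],"twist": [0,0,0],"fingers": 0.6}]'

```text
clock: 2.0
eef_pos: [0.4997, -0.1355, 0.304]
eef_rot: [-0.254, 3.131, 0.001]
ft_force: [1.1, -0.2, -0.1]
opening: 0.0512
```

Call:
servo_tool --rows '[{"offset": [0.1,-0.5,0],"twist": [0,0,0],"fingers": 0.6},{"offset": [0.2,-1,-0.1],"twist": [0,0,0],"fingers": 0.6}]'

```text
clock: 2.2
eef_pos: [0.52, -0.233, 0.2959]
eef_rot: [-0.254, 3.128, -0.002]
ft_force: [0.8, 0.8, 0.6]
opening: 0.051
```

Call:
servo_tool --rows '[{"offset": [0.1,-0.4,-0.2],"twist": [0,0,0],"fingers": 0.6},{"offset": [0.2,-0.8,-0.6],"twist": [0,0,0],"fingers": 0.6},{"offset": [0.2,-0.8,-0.6],"twist": [0,0,0],"fingers": 0.6},{"offset": [0.2,-0.8,-0.6],"twist": [0,0,0],"fingers": 0.6}]'

```text
clock: 2.6
eef_pos: [0.5383, -0.3111, 0.2316]
eef_rot: [0.251, -3.128, -0.007]
ft_force: [0.5, 1.9, 0.5]
opening: 0.0513
```

Run:
```python
from cell import readout,get_image
from h import *
s=readout.sense();print(s["clock"],s["q"].round(3),s["eef_pos"].round(4),s["eef_rot"].round(4))
d=get_image("wrist");cv2.imwrite("pics/w2.png",d["img"]);np.savez("pics/w2.npz",**d)
```

```text
2.6 [-6.320e-01  3.030e-01  2.450e-01  1.519e+00  1.000e-03 -7.920e-01] [ 0.5383 -0.3111  0.2316] [ 0.2509 -3.1275 -0.007 ]
```

View pics/w2.png

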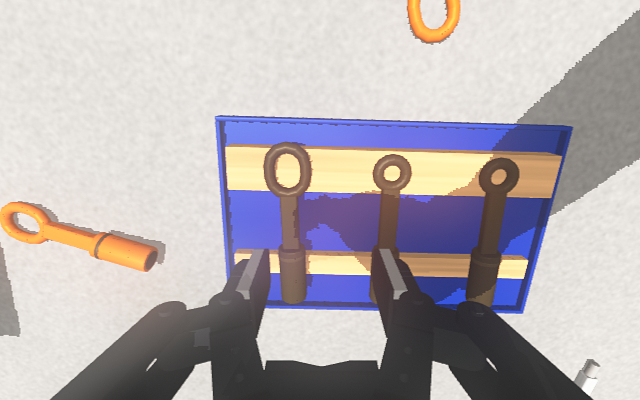

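The oblong eye is at (288,169) and the round eyes are at (392,173) and (498,176). I'll enlarge to confirm and measure.

Run:
```python
from h import *
d=dict(np.load("pics/w2.npz"));im=d["img"]
crop(im,245,130,345,310,3.3,"pics/c7.png")
hsv=cv2.cvtColor(im,cv2.COLOR_BGR2HSV)
m=((hsv[...,2]<120)&(hsv[...,0]<30)).astype(np.uint8)
sub=m[130:310,255:335]
# eye: rows where left/right edges
for v in [145,150,160,169,178,186,192,200,210,220,230,240,245,255,265,275,285,295,300]:
    c=np.where(m[v,255:335])[0]+255; print(v,c.min() if len(c) else None,c.max() if len(c) else None,len(c))
```

```text
145 298 298 1
150 303 303 1
160 274 308 2
169 273 273 1
178 274 274 1
186 280 295 2
192 None None 0
200 None None 0
210 294 297 4
220 None None 0
230 None None 0
240 None None 0
245 None None 0
255 None None 0
265 303 303 1
275 302 305 4
285 281 305 7
295 282 305 10
300 296 302 7
```

View pics/c7.png

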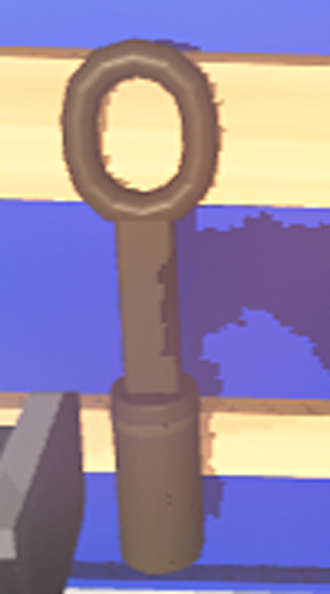

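Run:
```python
from h import *
d=dict(np.load("pics/w2.npz"))
f=lambda c:((c[0]+.5)/3.3-.5+245,(c[1]+.5)/3.3-.5+130)
q=lambda c,z:onplane(d,*f(c),z)[:2]
e=q((140,131),.028);
for c in [(159,440),(161.5,500),(162,530)]:
    b=q(c,.028);v=b-e;print("ang",np.degrees(np.arctan2(v[1],v[0])),np.linalg.norm(v))
print("eye",e,"crown",q((138,40),.030),"neck",q((143,218),.030),"width",np.linalg.norm(q((62,130),.028)-q((217,130),.028)))
for y in (230,300,370):
    print("shank edges",q((118+(y-222)*.03,y),.033),q((172+(y-222)*.05,y),.033))
t=dict(np.load("pics/top0.npz"))
print("crown-shank", np.linalg.norm(q((138,40),.030)-q((143,218),.030)))
sh=q((147,385),.033);print("shank/barrel junction",np.linalg.norm(sh-e))
```

```text
ang 10.682276123979733 0.09340619393174444
ang 10.501784705753465 0.11383748260528846
ang 10.32660609614314 0.12436750385293886
eye [ 0.52579646 -0.34204713] crown [ 0.50151827 -0.34545663] neck [ 0.54927713 -0.33804558] width 0.04147088908384535
shank edges [ 0.55272666 -0.34407973] [ 0.55041689 -0.32958788]
shank edges [ 0.57294746 -0.3410595 ] [ 0.57053083 -0.3258569 ]
shank edges [ 0.59410056 -0.33790001] [ 0.59157276 -0.32195377]
crown-shank 0.04833045267398354
shank/barrel junction 0.07282387940982767
```

Call:
servo_tool --rows '[{"offset": [0.37,-0.22,-0.2],"twist": [0,0,0.003],"fingers": 0.5},{"offset": [0.37,-0.22,-0.6],"twist": [0,0,0.003],"fingers": 0.5},{"offset": [0.37,-0.22,-0.95],"twist": [0,0,0.003],"fingers": 0.5},{"offset": [0.37,-0.22,-0.95],"twist": [0,0,0.003],"fingers": 0.5},{"offset": [0.37,-0.22,-0.95],"twist": [0,0,0.003],"fingers": 0.5}]'

```text
clock: 3.15
eef_pos: [0.5764, -0.3325, 0.1412]
eef_rot: [-0.284, 3.128, -0.0]
ft_force: [0.1, 0.4, 0.8]
opening: 0.0427
```

Run:
```python
from cell import readout,get_image
from h import *
s=readout.sense();print(s["clock"],s["q"].round(3),s["eef_pos"].round(4),s["eef_rot"].round(4),s["ft_force"])
d=get_image("wrist");cv2.imwrite("pics/w3.png",d["img"]);np.savez("pics/w3.npz",**d)
```

```text
3.15 [-0.624  0.435  0.234  1.369  0.    -0.805] [ 0.5764 -0.3325  0.1412] [-2.8400e-01  3.1281e+00 -2.0000e-04] [0.06486949 0.43597161 0.78088535]
```

View pics/w3.png

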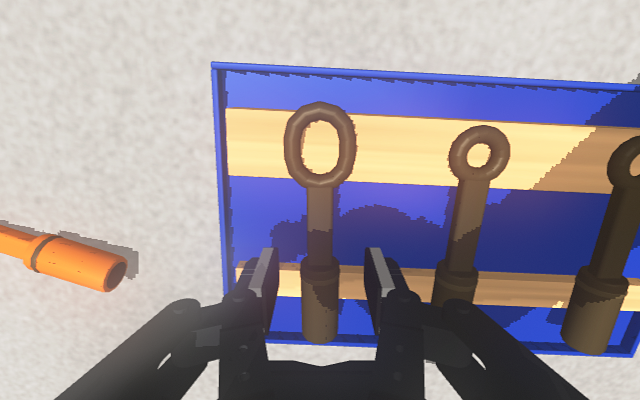

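The jaws (columns 270–372) straddle the shank, centred at about 320, and the oblong eye is at (320,145). Next: descend and grip.

Call:
servo_tool --rows '[{"offset": [-0.01,-0.01,-0.3],"twist": [0,0,0],"fingers": 0.5},{"offset": [-0.01,-0.01,-0.58],"twist": [0,0,0],"fingers": 0.5},{"offset": [-0.01,-0.01,-0.58],"twist": [0,0,0],"fingers": 0.5}]'

```text
clock: 3.5
eef_pos: [0.5741, -0.334, 0.0811]
eef_rot: [0.281, -3.127, -0.003]
ft_force: [-1.1, 0.8, -0.6]
opening: 0.0424
```

Call:
servo_tool --rows '[{"offset": [0,0,0],"twist": [0,0,0],"fingers": 0.25},{"offset": [0,0,0],"twist": [0,0,0],"fingers": 0.1},{"offset": [0,0,0],"twist": [0,0,0],"fingers": 0},{"offset": [0,0,0],"twist": [0,0,0],"fingers": 0},{"offset": [0,0,0],"twist": [0,0,0],"fingers": 0}]' --grip_force 70

```text
clock: 4.0
eef_pos: [0.5766, -0.3361, 0.0857]
eef_rot: [-0.281, 3.124, -0.005]
ft_force: [-0.2, 0.7, 6.3]
opening: 0.0146
```

Call:
servo_tool --rows '[{"offset": [0,0,0],"twist": [0,0,0],"fingers": 0},{"offset": [0,0,0],"twist": [0,0,0],"fingers": 0}]'

```text
clock: 4.2
eef_pos: [0.5767, -0.3361, 0.0857]
eef_rot: [-0.281, 3.124, -0.006]
ft_force: [-1.0, 2.0, 7.0]
opening: 0.0144
```

Run:
```python
from cell import readout,get_image
from h import *
s=readout.sense();print(s["clock"],s["q"].round(3),s["eef_pos"].round(4),s["eef_rot"].round(4),s["ft_force"],s["wrist_torque"],s["opening"])
d=get_image("wrist");cv2.imwrite("pics/w4.png",d["img"]);np.savez("pics/w4.npz",**d)
```

```text
4.2 [-6.280e-01  4.660e-01  1.620e-01  1.261e+00  1.000e-03 -8.080e-01] [ 0.5767 -0.3361  0.0857] [-0.2807  3.1242 -0.0055] [-1.04258509  1.9608148   7.0154399 ] [ 0.24169642  0.17867562 -0.00584922] 0.01443467062537279
```

View pics/w4.png

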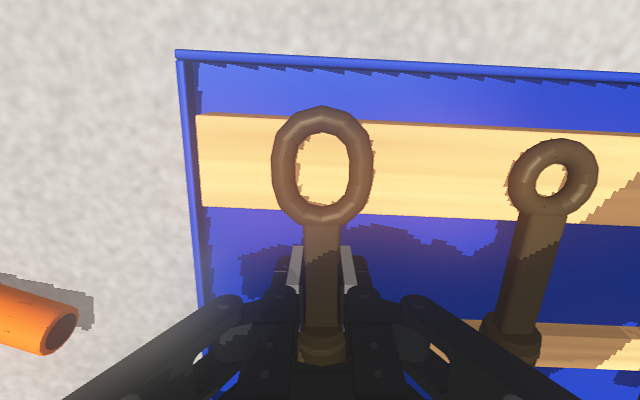

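Call:
servo_tool --rows '[{"offset": [0,0,0.15],"twist": [0,0,0],"fingers": 0},{"offset": [0,0,0.4],"twist": [0,0,0],"fingers": 0},{"offset": [0,0,0.8],"twist": [0,0,0],"fingers": 0},{"offset": [0,0,1],"twist": [0,0,0],"fingers": 0},{"offset": [0,0,1],"twist": [0,0,0],"fingers": 0},{"offset": [0,0,1],"twist": [0,0,0],"fingers": 0}]'

```text
clock: 4.85
eef_pos: [0.5749, -0.3352, 0.1816]
eef_rot: [-0.281, 3.129, -0.001]
ft_force: [0.3, 0.8, -4.2]
opening: 0.0145
```

Run:
```python
from cell import readout,get_image
from h import *
s=readout.sense();print(s["clock"],s["q"].round(3),s["eef_pos"].round(4),s["eef_rot"].round(4),s["ft_force"],s["wrist_torque"],s["opening"])
d=get_image("wrist");cv2.imwrite("pics/w5.png",d["img"]);np.savez("pics/w5.npz",**d,tp=s["eef_pos"],tr=s["eef_rot"])
crop(d["img"],240,80,400,380,2,"pics/c8.png")
```

```text
4.85 [-0.629  0.422  0.298  1.446 -0.    -0.808] [ 0.5749 -0.3352  0.1816] [-2.8080e-01  3.1287e+00 -7.0000e-04] [ 0.26862005  0.77669283 -4.19014356] [-0.00230451 -0.01710178  0.04426893] 0.014488058695623402
```

View pics/w5.png

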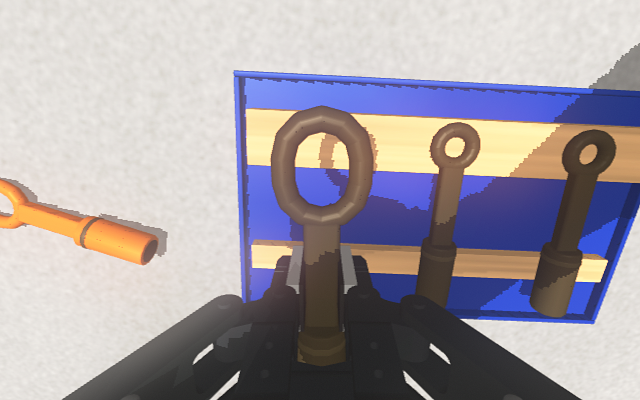

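View pics/c8.png

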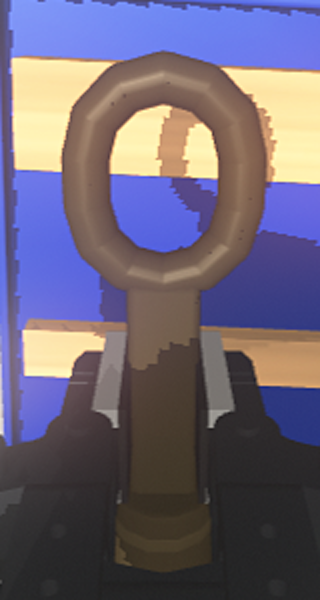

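The fitting is held, level in the hand; its eye spans columns 271–372, rows 106–226. I'll work out its place in the tool frame.

Run:
```python
from h import *
from scipy.spatial.transform import Rotation as R
d=dict(np.load("pics/w5.npz"));Rt=R.from_rotvec(d["tr"]).as_matrix();tp=d["tp"]
f=lambda c:((c[0]+.5)/2-.5+240,(c[1]+.5)/2-.5+80)
def tool(c,h):
    o,r=ray(d,*f(c)); o=Rt.T@(o-tp); r=Rt.T@r; return o+r*(h-o[2])/r[2]
for h in (.0539,.0577,.061):
    L=tool((62,165),h);Rr=tool((265,165),h);t=tool((163,52),h);b=tool((163,292),h);ti=tool((163,104),h);bi=tool((163,255),h)
    print(h,"W",(Rr-L)[1]*1e3,"L",(t-b)[0]*1e3,"mid",(t+b)[0]/2*1e3,(L+Rr)[1]/2*1e3,"inner",(ti-bi)[0]*1e3,(ti+bi)[0]/2*1e3)
# barrel shoulder
```

```text
0.0539 W 40.39728379571002 L 49.021886244602946 mid 51.54184689713067 0.5712448956876198 inner 31.00978169213607 50.90700986441044
0.0577 W 41.63357422543879 L 50.52211802052971 mid 50.65191409755986 0.5782531632546224 inner 31.958783524235436 49.99764895299038
0.061 W 42.70719486178219 L 51.82495087857136 mid 49.87907771898523 0.5843392903522818 inner 32.782916694216446 49.207940793072964
```

Call:
servo_tool --rows '[{"offset": [-0.05,0.25,0.2],"twist": [0,0,-0.01],"fingers": 0},{"offset": [-0.12,0.6,0.3],"twist": [0,0,-0.02],"fingers": 0},{"offset": [-0.22,0.95,0.4],"twist": [0,0,-0.03],"fingers": 0}]'

```text
clock: 5.2
eef_pos: [0.5517, -0.2389, 0.2187]
eef_rot: [-0.021, -3.137, -0.004]
ft_force: [0.9, 0.3, -2.6]
opening: 0.0141
```

Call:
servo_tool --rows '[{"offset": [-0.07,0.33,0.1],"twist": [0,0,-0.01],"fingers": 0},{"offset": [-0.14,0.66,0.2],"twist": [0,0,-0.0214],"fingers": 0},{"offset": [-0.22,0.95,0.3],"twist": [0,0,-0.0214],"fingers": 0}]'

```text
clock: 5.5
eef_pos: [0.5293, -0.1431, 0.2487]
eef_rot: [-0.227, -3.128, -0.003]
ft_force: [0.5, -0.4, -2.7]
opening: 0.0141
```

Call:
servo_tool --rows '[{"offset": [-0.07,0.33,0],"twist": [0,0,0],"fingers": 0},{"offset": [-0.14,0.66,0],"twist": [0,0,0],"fingers": 0},{"offset": [-0.22,0.95,0],"twist": [0,0,0],"fingers": 0}]'

```text
clock: 5.8
eef_pos: [0.5073, -0.0483, 0.2487]
eef_rot: [-0.225, -3.129, -0.002]
ft_force: [1.1, 0.2, -3.8]
opening: 0.0141
```

Call:
servo_tool --rows '[{"offset": [-0.07,0.33,0],"twist": [0,0,0],"fingers": 0},{"offset": [-0.14,0.66,0],"twist": [0,0,0],"fingers": 0},{"offset": [-0.22,0.95,0],"twist": [0,0,0],"fingers": 0}]'

```text
clock: 6.1
eef_pos: [0.4852, 0.0464, 0.2486]
eef_rot: [-0.225, -3.128, -0.0]
ft_force: [0.1, 0.0, -2.8]
opening: 0.0145
```

Call:
servo_tool --rows '[{"offset": [-0.07,0.33,0],"twist": [0,0,0],"fingers": 0},{"offset": [-0.14,0.66,0],"twist": [0,0,0],"fingers": 0},{"offset": [-0.22,0.95,0],"twist": [0,0,0],"fingers": 0}]'

```text
clock: 6.4
eef_pos: [0.4632, 0.1411, 0.2487]
eef_rot: [-0.225, -3.129, 0.001]
ft_force: [0.6, -0.7, -3.7]
opening: 0.0142
```

Call:
servo_tool --rows '[{"offset": [-0.07,0.33,0],"twist": [0,0,0],"fingers": 0},{"offset": [-0.14,0.66,0],"twist": [0,0,0],"fingers": 0},{"offset": [-0.22,0.95,0],"twist": [0,0,0],"fingers": 0},{"offset": [-0.22,0.95,0],"twist": [0,0,0],"fingers": 0}]'

```text
clock: 6.8
eef_pos: [0.4405, 0.2374, 0.2486]
eef_rot: [-0.218, -3.128, 0.001]
ft_force: [0.1, 0.1, -2.8]
opening: 0.0147
```

Call:
servo_tool --rows '[{"offset": [0,0.05,0],"twist": [-0.0027,-0.0193,0],"fingers": 0},{"offset": [0,0.05,-0.1],"twist": [-0.0055,-0.0385,0],"fingers": 0},{"offset": [0,0.05,-0.2],"twist": [-0.0082,-0.0578,0],"fingers": 0},{"offset": [0,0.05,-0.3],"twist": [-0.011,-0.077,0],"fingers": 0},{"offset": [0,0.05,-0.3],"twist": [-0.0137,-0.0963,0],"fingers": 0},{"offset": [0,0.05,-0.3],"twist": [-0.0137,-0.0963,0],"fingers": 0},{"offset": [0,0.05,-0.3],"twist": [-0.0137,-0.0963,0],"fingers": 0}]'

```text
clock: 7.5
eef_pos: [0.4414, 0.239, 0.2187]
eef_rot: [0.181, 2.531, -0.058]
ft_force: [-0.2, 0.5, -3.4]
opening: 0.0147
```

```bash
cat > st.py <<'E'
from cell import readout,get_image
from h import *
from scipy.spatial.transform import Rotation as R
o=np.array([.45584,.24065]);a=np.radians(-8.12);ex=np.array([np.cos(a),np.sin(a),0]);ey=np.array([-ex[1],ex[0],0])
N=np.stack([ex,ey,[0,0,1]],1)
S=np.array([*(o-.008*ex[:2]),.041])
def state(h=.058,L=.0507):
    s=readout.sense();Rt=R.from_rotvec(s["eef_rot"]).as_matrix();p=s["eef_pos"]
    Rn=N.T@Rt; tilt=np.degrees(np.arctan2(-Rn[2,0],-Rn[0,0]))
    eye=p+Rt@[L,0,h];cr=p+Rt@[L+.021,0,h];sh=p+Rt@[L-.021,0,h];bar=p+Rt@[L-.102,0,h]
    n=lambda q:np.round(1e3*(N.T@(q-S)),1)
    print("t",s["clock"],"q",s["q"].round(2),"tcp",p.round(4),"tilt %.2f yaw %.2f roll %.2f"%(tilt,np.degrees(np.arctan2(-Rn[1,0],-Rn[0,0])),np.degrees(Rn[2,1])),"open",round(s["opening"],4))
    print(" rel stud/block: crown",n(cr),"shankbar",n(sh),"eye",n(eye),"bar102",n(bar),"tcp",n(p))
    print(" F nest",np.round(N.T@s["ft_force"],2),"M",np.round(N.T@s["wrist_torque"],3))
    return s
E
python3 - <<'E'
from st import *
state()
d=get_image("wrist");cv2.imwrite("pics/w6.png",d["img"]);np.savez("pics/w6.npz",**d)
s=get_image("scene");crop(s["img"],360,110,480,270,4,"pics/s6.png")
E
```

```text
t 7.5 q [ 0.54 -0.43 -0.59  0.92 -0.37  0.59] tcp [0.4414 0.239  0.2187] tilt 34.69 yaw -0.03 roll -0.07 open 0.0147
 rel stud/block: crown [-32.   -3.7  89.3] shankbar [  2.5  -3.7 113.2] eye [-14.7  -3.7 101.2] bar102 [ 69.1  -3.8 159.3] tcp [ -6.1  -3.6 177.7]
 F nest [-0.3   0.44 -3.39] M [ 0.046  0.861 -0.005]
```

View pics/w6.png

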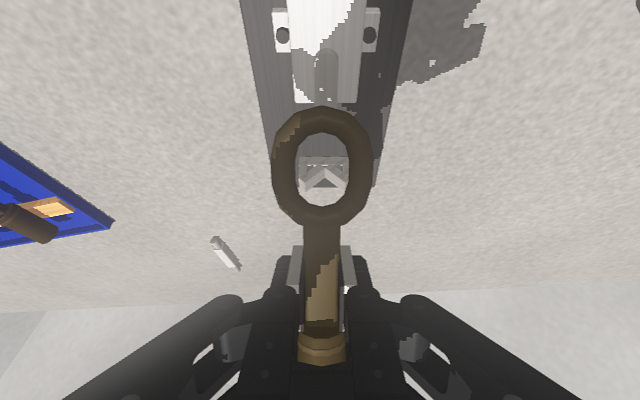

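View pics/s6.png

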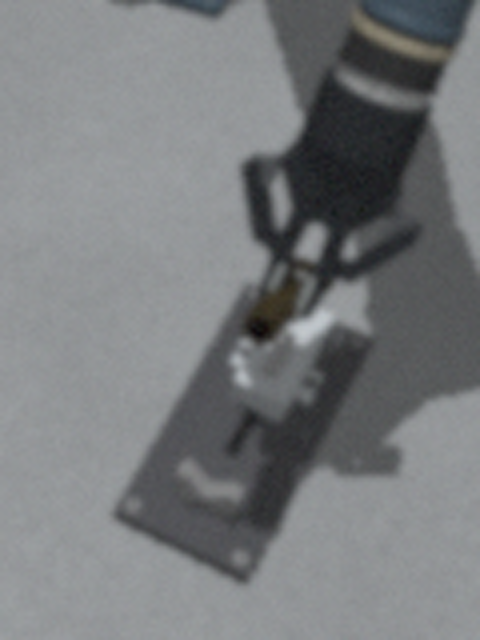

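The wrist view shows the eye at (321,165), lined up with the block, whose centre line is near column 324. Next I'll correct sideways and lower to just above the head, then look again.

Call:
servo_tool --rows '[{"offset": [-0.02,0.03,-0.25],"twist": [0,0,0],"fingers": 0},{"offset": [-0.02,0.03,-0.48],"twist": [0,0,0],"fingers": 0},{"offset": [-0.02,0.03,-0.48],"twist": [0,0,0],"fingers": 0},{"offset": [-0.02,0.03,-0.48],"twist": [0,0,0],"fingers": 0}]'

```text
clock: 8.0
eef_pos: [0.4421, 0.2429, 0.1746]
eef_rot: [0.184, 2.525, -0.056]
ft_force: [1.4, 0.5, -2.9]
opening: 0.0142
```

Run:
```python
from st import *
state()
d=get_image("wrist");cv2.imwrite("pics/w7.png",d["img"]);np.savez("pics/w7.npz",**d)
```

```text
t 8.0 q [ 0.54 -0.4  -0.66  0.81 -0.37  0.59] tcp [0.4421 0.2429 0.1746] tilt 35.03 yaw -0.24 roll 0.10 open 0.0142
 rel stud/block: crown [-31.3   0.5  45. ] shankbar [ 3.   0.3 69.1] eye [-14.1   0.4  57. ] bar102 [6.940e+01 1.000e-01 1.156e+02] tcp [ -5.9   0.2 133.6]
 F nest [ 1.33  0.71 -2.87] M [0.031 0.91  0.023]
```

View pics/w7.png

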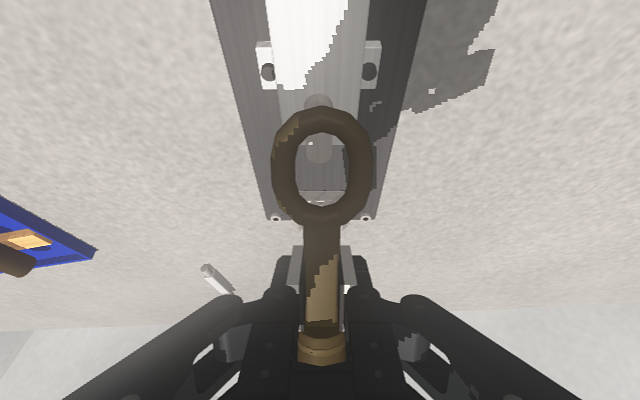

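Run:
```python
from st import *
d=dict(np.load("pics/w7.npz"));crop(d["img"],260,70,390,230,4.5,"pics/c9.png")
```

```text
(no output)
```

View pics/c9.png

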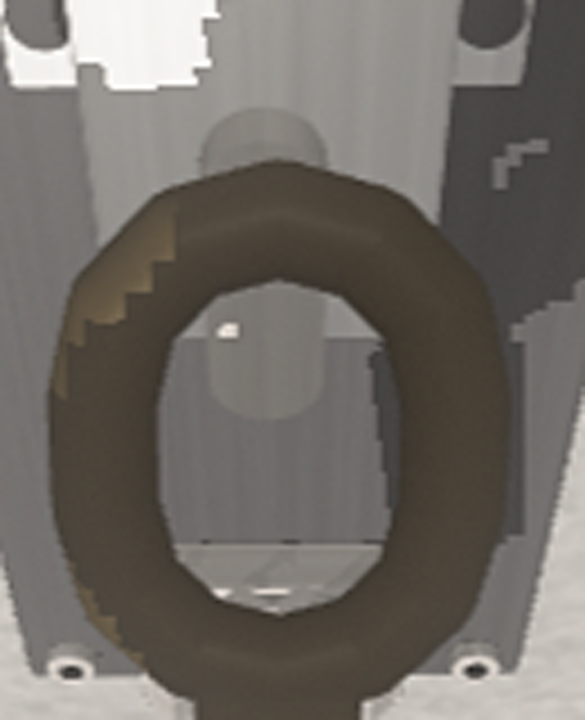

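Run:
```python
from st import *
d=dict(np.load("pics/w7.npz"))
f=lambda c:((c[0]+.5)/4.5-.5+260,(c[1]+.5)/4.5-.5+70)
n=lambda c,z:np.round(1e3*(N.T@(onplane(d,*f(c),z)-S)),1)
print("head -x end",n((264,107),.061)," edges",n((209,330),.061),n((325,330),.061)," edges near",n((203,150),.061),n((327,150),.061),"+x end bottom edge",n((267,418),.055))
print("block corner +x",n((175,338),.041),n((385,338),.041), "block sides",n((92,200),.041),n((443,200),.041))
# eye silhouette in world at plane of tool: crown lateral
print("eye outer mid col",f((280,0))[0])
p=d["pose"]; 
st=state()
Rt=R.from_rotvec(st["eef_rot"]).as_matrix();tp=st["eef_pos"]
for c in [(50,400),(510,400),(280,160),(280,280),(280,612)]:
    o_,r=ray(d,*f(c));o2=Rt.T@(o_-tp);r2=Rt.T@r;q=tp+Rt@(o2+r2*(.058-o2[2])/r2[2]);print(np.round(1e3*(N.T@(q-S)),1))
```

```text
head -x end [-24.6  -0.3  20. ]  edges [ 6.1 -7.1 20. ] [ 6.2  6.7 20. ]  edges near [-19.4  -6.7  20. ] [-19.3   6.3  20. ] +x end bottom edge [27.8 -0.4 14. ]
block corner +x [ 26.6 -13.2   0. ] [26.8 15.9  0. ] block sides [  2.9 -22.2   0. ] [ 3.1 21.9  0. ]
eye outer mid col 321.8333333333333
t 8.05 q [ 0.55 -0.4  -0.66  0.81 -0.37  0.59] tcp [0.4426 0.2433 0.1759] tilt 35.15 yaw -0.29 roll 0.19 open 0.0141
 rel stud/block: crown [-30.7   1.1  46.2] shankbar [ 3.7  0.9 70.4] eye [-13.5   1.   58.3] bar102 [ 69.9   0.6 117. ] tcp [ -5.4   0.7 134.9]
 F nest [ 0.28  0.24 -2.74] M [0.061 1.    0.019]
[-18.4 -19.6  54.8]
[-18.3  22.   55. ]
[-35.4   1.3  42.9]
[-27.1   1.2  48.8]
[-1.7  1.1 66.6]
```

Call:
servo_tool --rows '[{"offset": [-0.02,-0.01,-0.1],"twist": [0,0,0],"fingers": 0},{"offset": [-0.02,-0.01,-0.2],"twist": [0,0,0],"fingers": 0},{"offset": [-0.02,-0.01,-0.3],"twist": [0,0,0],"fingers": 0},{"offset": [-0.02,-0.01,-0.3],"twist": [0,0,0],"fingers": 0},{"offset": [-0.02,-0.01,-0.3],"twist": [0,0,0],"fingers": 0}]'

```text
clock: 8.55
eef_pos: [0.4384, 0.2416, 0.1424]
eef_rot: [0.182, 2.526, -0.057]
ft_force: [-0.7, -1.0, -3.0]
opening: 0.0142
```

Run:
```python
from st import *
state()
d=get_image("wrist");cv2.imwrite("pics/w8.png",d["img"]);crop(d["img"],240,0,400,240,3,"pics/c10.png");np.savez("pics/w8.npz",**d)
```

```text
t 8.55 q [ 0.55 -0.38 -0.72  0.74 -0.37  0.6 ] tcp [0.4384 0.2416 0.1424] tilt 34.95 yaw -0.11 roll 0.02 open 0.0142
 rel stud/block: crown [-35.   -1.5  12.8] shankbar [-0.5 -1.5 36.9] eye [-17.8  -1.5  24.8] bar102 [65.9 -1.7 83.2] tcp [ -9.4  -1.5 101.4]
 F nest [-0.58 -1.05 -2.96] M [-0.003  0.906 -0.045]
```

View pics/c10.png

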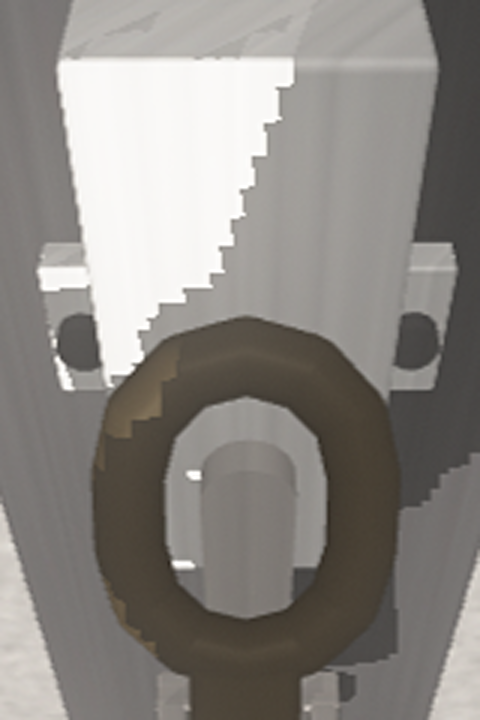

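The head's near end sits centred inside the eye opening, head at crop column 249 against eye 246. Next I'll lower the crown below the head's level and draw it in +x in small steps, watching the force.

Call:
servo_tool --rows '[{"offset": [0,0.01,-0.03],"twist": [0,0,0],"fingers": 0},{"offset": [0,0.01,-0.06],"twist": [0,0,0],"fingers": 0},{"offset": [0,0.01,-0.06],"twist": [0,0,0],"fingers": 0},{"offset": [0,0.01,-0.06],"twist": [0,0,0],"fingers": 0}]'

```text
clock: 9.0
eef_pos: [0.4388, 0.2429, 0.1373]
eef_rot: [0.182, 2.525, -0.056]
ft_force: [-0.1, -0.0, -3.5]
opening: 0.0143
```

Run:
```python
from st import *
state()
```

```text
t 9.0 q [ 0.55 -0.38 -0.72  0.73 -0.37  0.6 ] tcp [0.4388 0.2429 0.1373] tilt 35.01 yaw -0.15 roll 0.08 open 0.0143
 rel stud/block: crown [-34.6  -0.1   7.7] shankbar [-0.2 -0.1 31.8] eye [-17.4  -0.1  19.7] bar102 [66.1 -0.3 78.3] tcp [-9.2 -0.2 96.3]
 F nest [-0.11 -0.04 -3.49] M [-0.013  0.877  0.053]
```

Call:
servo_tool --rows '[{"offset": [0,0,-0.02],"twist": [0,0,0],"fingers": 0},{"offset": [0,0,-0.03],"twist": [0,0,0],"fingers": 0},{"offset": [0,0,-0.03],"twist": [0,0,0],"fingers": 0},{"offset": [0,0,-0.03],"twist": [0,0,0],"fingers": 0}]'

```text
clock: 9.4
eef_pos: [0.4389, 0.2428, 0.1344]
eef_rot: [0.182, 2.525, -0.055]
ft_force: [0.3, 0.1, -3.0]
opening: 0.0144
```

Run:
```python
from st import *
state()
```

```text
t 9.4 q [ 0.55 -0.37 -0.72  0.72 -0.37  0.6 ] tcp [0.4389 0.2428 0.1344] tilt 35.01 yaw -0.16 roll 0.08 open 0.0144
 rel stud/block: crown [-34.6  -0.1   4.8] shankbar [-0.2 -0.2 28.9] eye [-17.4  -0.1  16.8] bar102 [66.2 -0.3 75.3] tcp [-9.1 -0.2 93.4]
 F nest [ 0.33  0.19 -3.03] M [-0.015  0.951 -0.013]
```

Call:
servo_tool --rows '[{"offset": [0,0,-0.01],"twist": [0,0,0],"fingers": 0},{"offset": [0,0,-0.02],"twist": [0,0,0],"fingers": 0},{"offset": [0,0,-0.02],"twist": [0,0,0],"fingers": 0}]'

```text
clock: 9.7
eef_pos: [0.4394, 0.243, 0.1333]
eef_rot: [0.182, 2.523, -0.055]
ft_force: [-0.9, -1.1, -0.1]
opening: 0.0144
```

Run:
```python
from st import *
state()
```

```text
t 9.7 q [ 0.55 -0.37 -0.73  0.72 -0.37  0.6 ] tcp [0.4394 0.243  0.1333] tilt 35.11 yaw -0.20 roll 0.11 open 0.0144
 rel stud/block: crown [-33.9   0.2   3.6] shankbar [ 0.5  0.1 27.8] eye [-16.7   0.2  15.7] bar102 [66.8 -0.1 74.4] tcp [-8.6 -0.  92.3]
 F nest [-0.75 -1.18 -0.15] M [-0.095  0.763 -0.081]
```

Block contact was felt: the upward force rose about 3 N at a computed crown height of 3.7 mm, so true height is about 1.2 mm above the reading. Now raise 2.5 mm and draw towards the neck.

Call:
servo_tool --rows '[{"offset": [0,0,0.025],"twist": [0,0,0],"fingers": 0},{"offset": [0.05,-0.007,0.025],"twist": [0,0,0],"fingers": 0},{"offset": [0.1,-0.014,0.025],"twist": [0,0,0],"fingers": 0},{"offset": [0.15,-0.021,0.025],"twist": [0,0,0],"fingers": 0},{"offset": [0.15,-0.021,0.025],"twist": [0,0,0],"fingers": 0}]'

```text
clock: 10.2
eef_pos: [0.4545, 0.2405, 0.1349]
eef_rot: [0.183, 2.525, -0.056]
ft_force: [0.1, 0.1, -2.5]
opening: 0.0141
```

Run:
```python
from st import *
state()
d=get_image("wrist");crop(d["img"],240,0,400,240,3,"pics/c11.png")
```

```text
t 10.2 q [ 0.52 -0.34 -0.7   0.71 -0.36  0.57] tcp [0.4545 0.2405 0.1349] tilt 35.02 yaw -0.21 roll 0.08 open 0.0141
 rel stud/block: crown [-18.7  -0.1   5.2] shankbar [15.7 -0.3 29.3] eye [-1.5 -0.2 17.3] bar102 [82.  -0.5 75.8] tcp [ 6.7 -0.3 93.9]
 F nest [ 0.07  0.14 -2.49] M [-0.029  0.976 -0.015]
```

View pics/c11.png

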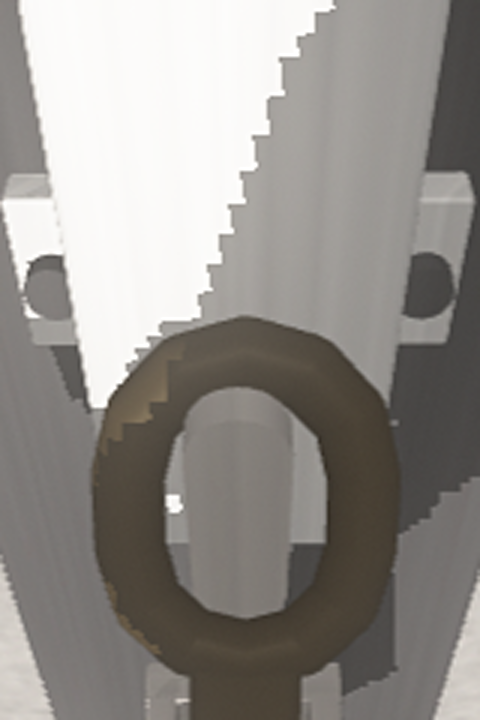

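Call:
servo_tool --rows '[{"offset": [0.02,-0.01,0],"twist": [0,0,0],"fingers": 0},{"offset": [0.04,-0.016,0],"twist": [0,0,0],"fingers": 0},{"offset": [0.04,-0.016,0],"twist": [0,0,0],"fingers": 0}]'

```text
clock: 10.55
eef_pos: [0.4581, 0.2391, 0.135]
eef_rot: [0.182, 2.525, -0.055]
ft_force: [0.5, 0.2, -3.2]
opening: 0.0147
```

Call:
servo_tool --rows '[{"offset": [0.01,-0.001,0],"twist": [0,0,0],"fingers": 0},{"offset": [0.02,-0.003,0],"twist": [0,0,0],"fingers": 0},{"offset": [0.02,-0.003,0],"twist": [0,0,0],"fingers": 0}]'

```text
clock: 10.85
eef_pos: [0.46, 0.2389, 0.1351]
eef_rot: [0.182, 2.525, -0.055]
ft_force: [0.3, 0.4, -2.8]
opening: 0.0141
```

Run:
```python
from st import *
state()
```

```text
t 10.85 q [ 0.51 -0.33 -0.7   0.7  -0.36  0.56] tcp [0.46   0.2389 0.1351] tilt 35.03 yaw -0.16 roll 0.09 open 0.0141
 rel stud/block: crown [-13.1  -1.    5.4] shankbar [21.3 -1.1 29.5] eye [ 4.1 -1.  17.5] bar102 [87.6 -1.2 76. ] tcp [12.3 -1.1 94.1]
 F nest [ 0.2   0.48 -2.85] M [-0.007  0.894  0.012]
```

Call:
servo_tool --rows '[{"offset": [0.01,-0.001,0],"twist": [0,0,0],"fingers": 0},{"offset": [0.02,-0.003,0],"twist": [0,0,0],"fingers": 0},{"offset": [0.02,-0.003,0],"twist": [0,0,0],"fingers": 0}]'

```text
clock: 11.15
eef_pos: [0.4616, 0.2387, 0.1346]
eef_rot: [0.181, 2.526, -0.055]
ft_force: [-1.4, 0.9, -1.8]
opening: 0.0145
```

Run:
```python
from st import *
state()
```

```text
t 11.15 q [ 0.51 -0.33 -0.69  0.7  -0.35  0.56] tcp [0.4616 0.2387 0.1346] tilt 34.95 yaw -0.13 roll 0.09 open 0.0145
 rel stud/block: crown [-11.6  -1.    5. ] shankbar [22.8 -1.1 29.1] eye [ 5.6 -1.  17. ] bar102 [89.2 -1.2 75.5] tcp [14.  -1.1 93.6]
 F nest [-1.56  0.72 -1.8 ] M [0.045 1.267 0.019]
```

Call:
servo_tool --rows '[{"offset": [0.01,-0.001,0],"twist": [0,0,0],"fingers": 0},{"offset": [0.015,-0.002,0],"twist": [0,0,0],"fingers": 0},{"offset": [0.015,-0.002,0],"twist": [0,0,0],"fingers": 0}]'

```text
clock: 11.45
eef_pos: [0.4624, 0.2385, 0.1339]
eef_rot: [0.18, 2.528, -0.055]
ft_force: [-5.5, 1.4, -1.9]
opening: 0.0146
```

Run:
```python
from st import *
state()
```

```text
t 11.45 q [ 0.51 -0.33 -0.69  0.7  -0.35  0.56] tcp [0.4624 0.2385 0.1339] tilt 34.84 yaw -0.07 roll 0.06 open 0.0146
 rel stud/block: crown [-11.   -1.1   4.3] shankbar [23.5 -1.1 28.3] eye [ 6.3 -1.1 16.3] bar102 [90.  -1.2 74.6] tcp [14.8 -1.2 92.9]
 F nest [-5.68  0.56 -1.86] M [ 1.610e-01  1.981e+00 -1.000e-03]
```

The neck was felt: −5.7 N along x at a computed crown position of −11.3 mm, where −12 was expected. Now I'll level about the crown in stages, with the crown raised slightly.

Call:
servo_tool --rows '[{"offset": [0,0,0.015],"twist": [0,0,0],"fingers": 0},{"offset": [0.036,-0.005,0],"twist": [0.001,0.007,0],"fingers": 0},{"offset": [0.071,-0.01,-0.01],"twist": [0.002,0.0138,0],"fingers": 0},{"offset": [0.107,-0.015,-0.025],"twist": [0.003,0.0206,0],"fingers": 0},{"offset": [0.144,-0.021,-0.042],"twist": [0.0039,0.0275,0],"fingers": 0},{"offset": [0.144,-0.021,-0.042],"twist": [0.0039,0.0275,0],"fingers": 0}]'

```text
clock: 12.05
eef_pos: [0.4768, 0.236, 0.129]
eef_rot: [0.194, 2.705, -0.043]
ft_force: [-4.1, 1.4, -3.5]
opening: 0.0143
```

Run:
```python
from st import *
state()
d=get_image("wrist");crop(d["img"],240,0,400,240,3,"pics/c12.png")
```

```text
t 12.05 q [ 0.44 -0.2  -0.54  0.86 -0.23  0.54] tcp [0.4768 0.236  0.129 ] tilt 24.69 yaw -0.10 roll -0.01 open 0.0143
 rel stud/block: crown [-11.5  -1.6   5.4] shankbar [26.7 -1.6 22.9] eye [ 7.6 -1.6 14.1] bar102 [100.3  -1.8  56.7] tcp [29.4 -1.6 88. ]
 F nest [-4.22  0.79 -3.53] M [0.129 1.931 0.014]
```

View pics/c12.png

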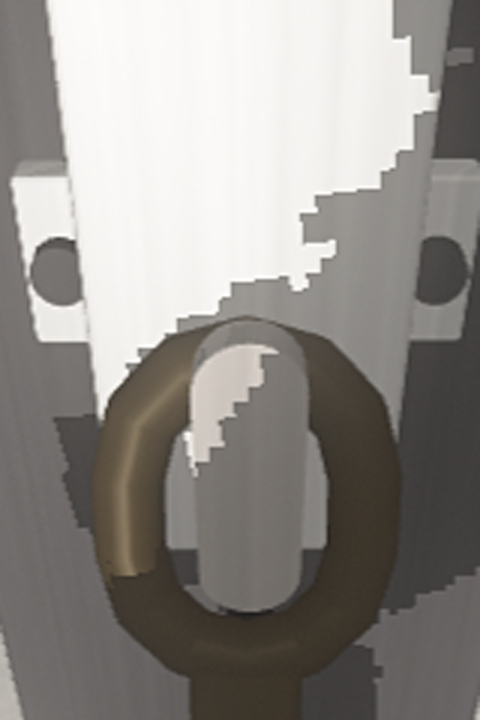

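The head covers the crown and its far end is just inside the shank-side bar, centred to within about 1 mm. Continue levelling.

Call:
servo_tool --rows '[{"offset": [0.035,-0.003,-0.019],"twist": [0.001,0.007,0],"fingers": 0},{"offset": [0.07,-0.006,-0.039],"twist": [0.002,0.0138,0],"fingers": 0},{"offset": [0.104,-0.01,-0.06],"twist": [0.003,0.0206,0],"fingers": 0},{"offset": [0.137,-0.014,-0.083],"twist": [0.0039,0.0275,0],"fingers": 0},{"offset": [0.137,-0.014,-0.083],"twist": [0.0039,0.0275,0],"fingers": 0}]'

```text
clock: 12.6
eef_pos: [0.4901, 0.2343, 0.1205]
eef_rot: [0.207, 2.879, -0.029]
ft_force: [-5.9, 0.9, -3.9]
opening: 0.0147
```

Run:
```python
from st import *
state()
d=get_image("wrist");crop(d["img"],240,0,400,240,3,"pics/c13.png")
```

```text
t 12.6 q [ 0.38 -0.05 -0.39  1.01 -0.13  0.51] tcp [0.4901 0.2343 0.1205] tilt 14.66 yaw -0.10 roll -0.10 open 0.0147
 rel stud/block: crown [-11.8  -1.5   5.2] shankbar [28.8 -1.5 15.9] eye [ 8.5 -1.5 10.5] bar102 [107.2  -1.7  36.4] tcp [42.8 -1.4 79.5]
 F nest [-5.94  0.05 -3.9 ] M [ 1.000e-03  1.631e+00 -1.300e-02]
```

View pics/c13.png

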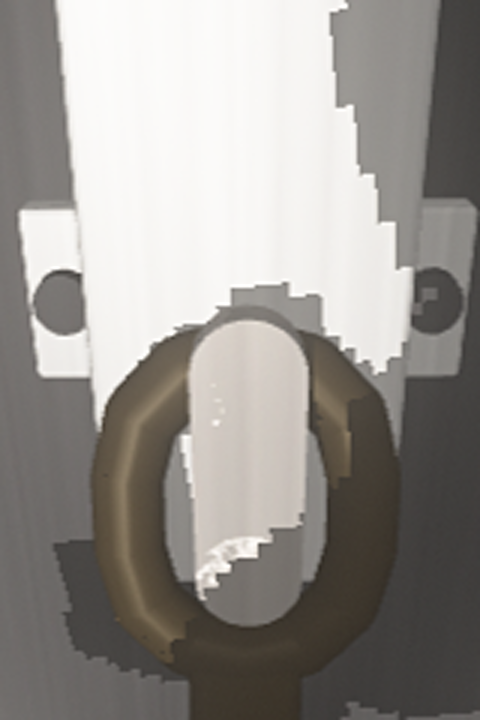

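Call:
servo_tool --rows '[{"offset": [0.025,-0.002,-0.024],"twist": [0.001,0.007,0],"fingers": 0},{"offset": [0.055,-0.004,-0.05],"twist": [0.002,0.0138,0],"fingers": 0},{"offset": [0.084,-0.006,-0.077],"twist": [0.003,0.0206,0],"fingers": 0},{"offset": [0.112,-0.009,-0.106],"twist": [0.0039,0.0275,0],"fingers": 0},{"offset": [0.112,-0.009,-0.106],"twist": [0.0039,0.0275,0],"fingers": 0}]'

```text
clock: 13.15
eef_pos: [0.5018, 0.2332, 0.11]
eef_rot: [0.22, 3.051, -0.013]
ft_force: [-4.7, -0.3, -4.8]
opening: 0.0144
```

Run:
```python
from st import *
state()
d=get_image("wrist");cv2.imwrite("pics/w14.png",d["img"])
```

```text
t 13.15 q [ 0.33  0.11 -0.23  1.16 -0.04  0.47] tcp [0.5018 0.2332 0.11  ] tilt 4.74 yaw -0.14 roll -0.16 open 0.0144
 rel stud/block: crown [-12.1  -0.9   5.2] shankbar [29.8 -1.   8.7] eye [ 8.8 -1.   7. ] bar102 [110.5  -1.2  15.4] tcp [54.6 -0.9 69. ]
 F nest [-4.6  -0.96 -4.76] M [-0.13   1.08   0.019]
```

View pics/w14.png

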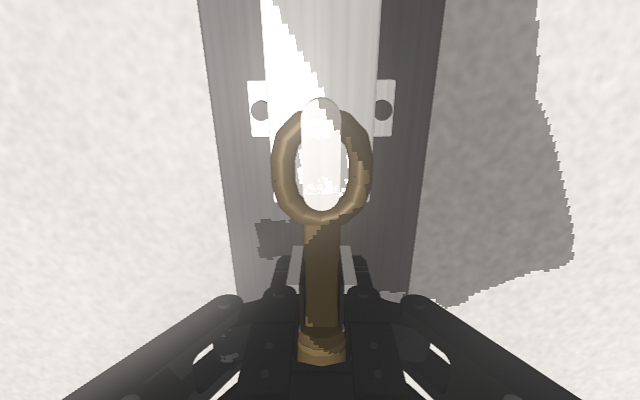

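Call:
servo_tool --rows '[{"offset": [0.015,-0.002,-0.02],"twist": [0.0007,0.0045,0],"fingers": 0},{"offset": [0.03,-0.002,-0.04],"twist": [0.0014,0.009,0],"fingers": 0},{"offset": [0.046,-0.003,-0.06],"twist": [0.0019,0.0132,0],"fingers": 0},{"offset": [0.046,-0.003,-0.06],"twist": [0.0019,0.0132,0],"fingers": 0}]'

```text
clock: 13.6
eef_pos: [0.5069, 0.233, 0.1048]
eef_rot: [-0.226, -3.133, 0.003]
ft_force: [-5.8, -1.4, -2.6]
opening: 0.0148
```

Run:
```python
from st import *
state()
```

```text
t 13.6 q [ 0.31  0.18 -0.15  1.24 -0.    0.46] tcp [0.5069 0.233  0.1048] tilt -0.03 yaw -0.15 roll -0.11 open 0.0148
 rel stud/block: crown [-12.1  -0.3   5.9] shankbar [29.9 -0.4  5.9] eye [ 8.9 -0.3  5.9] bar102 [110.9  -0.6   5.8] tcp [59.6 -0.3 63.8]
 F nest [-5.53 -2.18 -2.55] M [-0.483  1.192  0.129]
```

Call:
servo_tool --rows '[{"offset": [-0.013,-0.006,0],"twist": [0,0,0],"fingers": 0},{"offset": [-0.013,-0.006,-0.01],"twist": [0,0,0],"fingers": 0},{"offset": [-0.013,-0.006,-0.01],"twist": [0,0,0],"fingers": 0}]'

```text
clock: 13.9
eef_pos: [0.5065, 0.2329, 0.1051]
eef_rot: [0.226, 3.129, -0.001]
ft_force: [-3.2, -0.5, -3.9]
opening: 0.0144
```

Run:
```python
from st import *
state()
```

```text
t 13.9 q [ 0.31  0.18 -0.16  1.23 -0.    0.46] tcp [0.5065 0.2329 0.1051] tilt 0.26 yaw -0.13 roll -0.01 open 0.0144
 rel stud/block: crown [-12.2  -0.3   5.8] shankbar [29.8 -0.4  6. ] eye [ 8.8 -0.4  5.9] bar102 [110.8  -0.6   6.3] tcp [59.2 -0.5 64.1]
 F nest [-3.1  -0.98 -3.91] M [-0.413  0.667  0.113]
```

Call:
servo_tool --rows '[{"offset": [-0.004,-0.004,-0.01],"twist": [0,0,0],"fingers": 0},{"offset": [-0.004,-0.004,-0.02],"twist": [0,0,0],"fingers": 0},{"offset": [-0.004,-0.004,-0.02],"twist": [0,0,0],"fingers": 0},{"offset": [-0.004,-0.004,-0.02],"twist": [0,0,0],"fingers": 0}]'

```text
clock: 14.3
eef_pos: [0.5063, 0.2329, 0.1037]
eef_rot: [0.226, 3.128, 0.0]
ft_force: [-1.7, -0.8, 1.2]
opening: 0.0144
```

Run:
```python
from st import *
state()
```

```text
t 14.3 q [ 0.31  0.18 -0.16  1.23 -0.    0.46] tcp [0.5063 0.2329 0.1037] tilt 0.33 yaw -0.13 roll 0.04 open 0.0144
 rel stud/block: crown [-12.3  -0.4   4.3] shankbar [29.7 -0.5  4.6] eye [ 8.7 -0.4  4.4] bar102 [110.7  -0.7   5. ] tcp [59.1 -0.6 62.7]
 F nest [-1.6  -1.05  1.23] M [-0.263  0.496 -0.002]
```

Call:
servo_tool --rows '[{"offset": [-0.003,-0.003,-0.006],"twist": [0.0001,0.0008,0],"fingers": 0},{"offset": [-0.003,-0.003,-0.012],"twist": [0.0002,0.0016,0],"fingers": 0},{"offset": [-0.003,-0.003,-0.012],"twist": [0.0002,0.0016,0],"fingers": 0},{"offset": [-0.003,-0.003,-0.012],"twist": [0.0002,0.0016,0],"fingers": 0}]'

```text
clock: 14.7
eef_pos: [0.5068, 0.2328, 0.1037]
eef_rot: [-0.226, -3.131, -0.002]
ft_force: [-2.8, 0.8, 5.8]
opening: 0.0144
```

Run:
```python
from st import *
state()
d=get_image("scene");crop(d["img"],360,110,480,270,4,"pics/s15.png")
```

```text
t 14.7 q [ 0.31  0.18 -0.15  1.23  0.    0.45] tcp [0.5068 0.2328 0.1037] tilt -0.16 yaw -0.13 roll 0.08 open 0.0144
 rel stud/block: crown [-12.3  -0.4   4.9] shankbar [29.7 -0.5  4.7] eye [ 8.7 -0.4  4.8] bar102 [110.7  -0.6   4.5] tcp [59.6 -0.6 62.7]
 F nest [-2.87  0.36  5.82] M [-0.26   0.361  0.065]
```

View pics/s15.png

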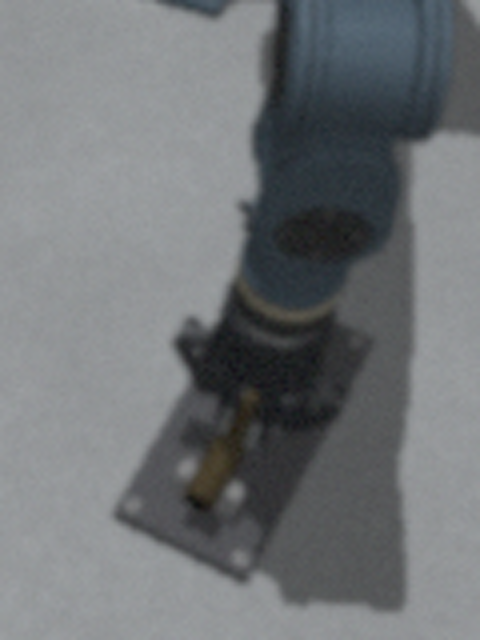

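Both ends bear: about 9 N down in total and level to 0.2°. The scene crop shows the barrel between the V's horns at (187,470) and (233,490). I'll ease the preload and open gently.

Call:
servo_tool --rows '[{"offset": [-0.005,0,0.008],"twist": [0,0,0],"fingers": 0},{"offset": [-0.005,0,0.008],"twist": [0,0,0],"fingers": 0}]'

```text
clock: 14.95
eef_pos: [0.5066, 0.2328, 0.1037]
eef_rot: [-0.226, -3.131, -0.002]
ft_force: [1.3, -0.3, 2.6]
opening: 0.0142
```

Run:
```python
from st import *
state()
```

```text
t 14.95 q [ 0.31  0.18 -0.15  1.23  0.    0.45] tcp [0.5066 0.2328 0.1037] tilt -0.12 yaw -0.13 roll 0.08 open 0.0142
 rel stud/block: crown [-12.5  -0.4   4.9] shankbar [29.5 -0.5  4.8] eye [ 8.5 -0.4  4.8] bar102 [110.5  -0.7   4.6] tcp [59.3 -0.6 62.7]
 F nest [ 1.36 -0.09  2.62] M [-0.005 -0.292  0.019]
```

Call:
servo_tool --rows '[{"offset": [0,0,0.005],"twist": [0,0,0],"fingers": 0},{"offset": [0,0,0.005],"twist": [0,0,0],"fingers": 0.2},{"offset": [0,0,0.005],"twist": [0,0,0],"fingers": 0.3},{"offset": [0,0,0.005],"twist": [0,0,0],"fingers": 0.45},{"offset": [0,0,0.005],"twist": [0,0,0],"fingers": 0.45},{"offset": [0,0,0.005],"twist": [0,0,0],"fingers": 0.45}]'

```text
clock: 15.55
eef_pos: [0.5045, 0.2323, 0.1027]
eef_rot: [-0.225, -3.127, 0.0]
ft_force: [-0.7, -0.7, -0.2]
opening: 0.0383
```

Run:
```python
from st import *
state()
d=get_image("wrist");cv2.imwrite("pics/w16.png",d["img"])
```

```text
t 15.55 q [ 0.31  0.18 -0.16  1.24  0.    0.45] tcp [0.5045 0.2323 0.1027] tilt -0.40 yaw -0.12 roll -0.03 open 0.0383
 rel stud/block: crown [-14.7  -1.2   4.2] shankbar [27.3 -1.3  3.9] eye [ 6.3 -1.3  4.1] bar102 [108.3  -1.5   3.4] tcp [57.4 -1.4 61.7]
 F nest [-0.6  -0.82 -0.19] M [ 0.019 -0.018 -0.008]
```

View pics/w16.png

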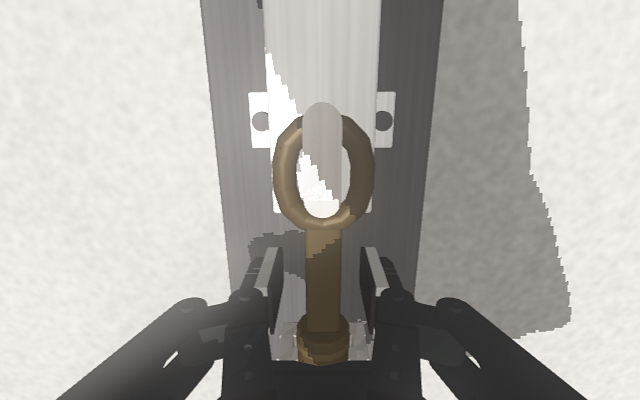

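Released: the eye is around the neck under the head and the jaws are clear of the shank. Retreat straight up and check.

Call:
servo_tool --rows '[{"offset": [0,0,0.15],"twist": [0,0,0],"fingers": 0.45},{"offset": [0,0,0.4],"twist": [0,0,0],"fingers": 0.5},{"offset": [0,0,0.8],"twist": [0,0,0],"fingers": 0.5},{"offset": [0,0,1],"twist": [0,0,0],"fingers": 0.5},{"offset": [0,0,1],"twist": [0,0,0],"fingers": 0.5}]'

```text
clock: 16.1
eef_pos: [0.5073, 0.2332, 0.2091]
eef_rot: [0.225, 3.13, 0.006]
ft_force: [0.5, 0.5, -0.1]
opening: 0.0425
```

Call:
servo_tool --rows '[{"offset": [-0.4,0,0.3],"twist": [0,0,0],"fingers": 0.5},{"offset": [-0.8,0,0.6],"twist": [0,0,0],"fingers": 0.5},{"offset": [-0.8,0,0.6],"twist": [0,0,0],"fingers": 0.5},{"offset": [-0.8,0,0.6],"twist": [0,0,0],"fingers": 0.5}]'

```text
clock: 16.5
eef_pos: [0.4248, 0.2327, 0.264]
eef_rot: [-0.224, -3.13, -0.002]
ft_force: [-0.0, -0.5, -1.1]
opening: 0.0426
```

Run:
```python
from st import *
state()
d=get_image("wrist");cv2.imwrite("pics/w17.png",d["img"]);crop(d["img"],260,80,380,320,3.3,"pics/c17.png");np.savez("pics/w17.npz",**d)
s=get_image("scene");cv2.imwrite("pics/s17f.png",s["img"]);crop(s["img"],380,150,480,260,6,"pics/s17.png")
t=get_image("top");cv2.imwrite("pics/t17.png",t["img"])
```

```text
t 16.5 q [ 0.36 -0.06 -0.09  1.55  0.    0.5 ] tcp [0.4248 0.2327 0.264 ] tilt -0.21 yaw -0.07 roll 0.05 open 0.0426
 rel stud/block: crown [-93.5 -12.1 165.2] shankbar [-51.5 -12.2 165.1] eye [-72.5 -12.2 165.1] bar102 [ 29.5 -12.3 164.8] tcp [-21.6 -12.3 223. ]
 F nest [ 0.05 -0.5  -1.11] M [ 0.009  0.026 -0.009]
```

View pics/w17.png

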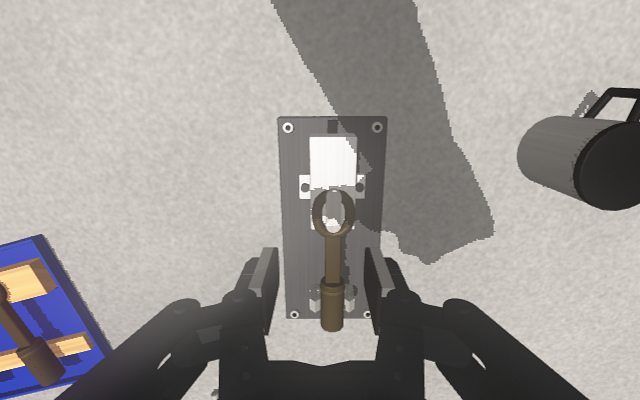

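View pics/s17.png

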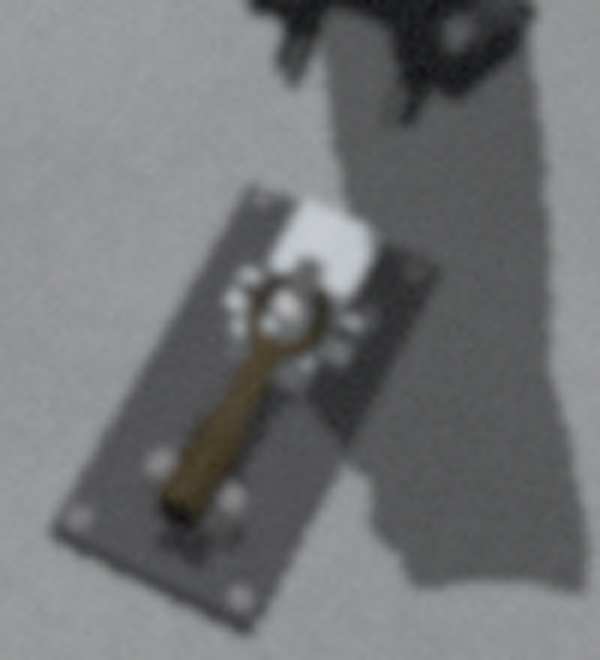

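View pics/c17.png

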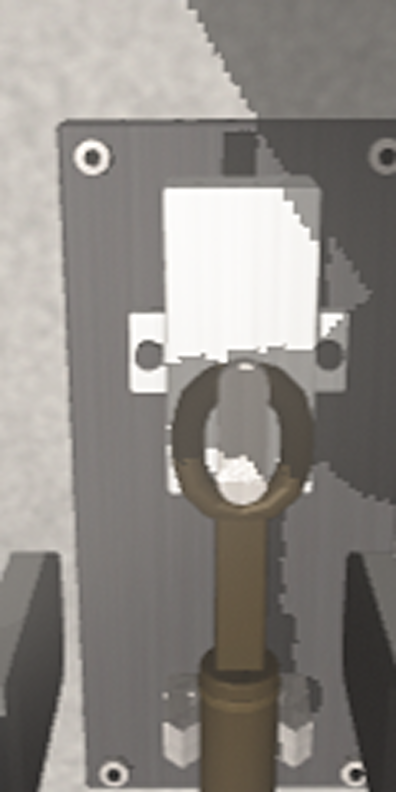

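View pics/t17.png

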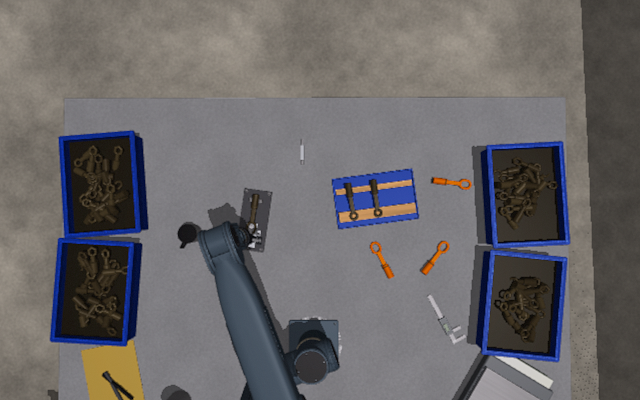

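Checks before handing in:
- **Eye:** the stud head covers the crown.
- **Barrel:** it lies between the V horns, and the gripper is clear.
- **Bystanders:** the two round fittings (351,216 and 378,212), the gauge (302,151) and the mug (188,235) are unmoved.

Run:
```python
from st import *
a=dict(np.load("pics/top0.npz"))["img"].astype(int);b=cv2.imread("pics/t17.png").astype(int)
for n,(x0,y0,x1,y1) in dict(round=(335,172,388,226),gauge=(292,132,312,170),mug=(174,218,200,250)).items():
    print(n,np.abs(a-b)[y0:y1,x0:x1].max())
d=dict(np.load("pics/w17.npz"));f=lambda c:((c[0]+.5)/3.3-.5+260,(c[1]+.5)/3.3-.5+80)
n=lambda c,z:np.round(1e3*(N.T@(onplane(d,*f(c),z)-S)),1)
print("eye mid",n((243,440),.046),"shank",n((240,590),.051),"barrel",n((238,740),.046),"crown outer",n((243,360),.046))
from cell import order
print(order.close_job())
```

```text
round 7
gauge 5
mug 70
eye mid [7.7 0.4 5. ] shank [54.6 -0.2 10. ] barrel [ 1.123e+02 -1.000e-01  5.000e+00] crown outer [-16.9   0.2   5. ]
the job is handed in; nothing more can be done
None
```

The oblong-eye fitting is loaded in the checking nest and released, and the job is handed in. It took about 16.5 s of the 61 s allowed.

**What I did:** I took the fitting from the tray and tilted it 35°. I passed the crown under the stud head and felt the block, then drew it back until it touched the neck. I levelled it about the crown in stages, seated it and let go. The stud block was about 8 mm off its middle setting on the −x side, seen in the camera view and agreeing with where I felt the neck.

**Last checks:**
- **Forces:** the highest nest force I read was about 9 N net upward at seating, and about 6 N along x against the neck. I only read the force at the end of each move.
- **Seating:** before release it was level to about 0.2° and did not move when I eased the arm's pressure.
- **Position:** afterwards the eye's centre was about 8 mm on the +x side of the stud, with the crown under the head. The barrel was in the V, within 0.5 mm of the centre line.
- **Bystanders:** the two round fittings and the gauge look unchanged in the top view.

**Disagreement:** the same comparison did show a brightness change (up to 70) in the box around the mug. The mug is still at about (188,235). I put the change down to the arm and its shadow now next to it, but did not check further.

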